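Refit the cover panels of the bamboo tea tray

ROBOT

A 6-joint arm with a two-finger parallel gripper is mounted at the origin on the work surface. World frame = base frame: x ahead of the robot, y to its left, z up, the work surface at z = 0. Lengths are in m, angles in rad, forces in N, time in s.
With the tool pointing down it reaches from about 0.3 to 0.775 m from the base axis. Payload 14.6 kg.
Tool frame: the origin (TCP) lies on the centre line of the jaws, within the pads' length; the fingertips stand 25 mm ahead of it and the grasp point (between the pads) lies 6 mm ahead of it (ctrl.tip_reach is the distance from the TCP to the fingertips, in m); z points along the fingers, y is the line along which they close (so a half turn about z gives the same grasp; the last joint's range is limited). The gripper opens to 94 mm and grips with 3 to 60 N. Pads are 16 mm wide; open, the fingers measure 119 mm over their backs; the gripper's body (75 mm by 177 mm) begins 78 mm behind the grasp point.
Start: joints at [1.106, 0.3, 1.521, -0, 1.321, -0.067], TCP at [0.213, 0.507, 0.23] pointing down, gripper open.
Joint ranges: [-3.03, 3.03], [-0.79, 2.21], [0.23, 2.52], [-1.04, 4.18], [0, 3.07], [-2.55, 2.55]. Speed limits (rad/s): [2.22, 2.22, 2.57, 3.14, 3.14, 3.14].

INTERFACE

Orientations are given as [roll, pitch, yaw] about the fixed x, y, z axes, in that order (R = Rz(yaw) Ry(pitch) Rx(roll)).
In Python, from station import ctrl gives the robot as it stands. The module is installed in compiled form; this text tells all that it offers.
- The arm moves only by the tool apply_moves, never from a script. Its argument "deltas" is a list of rows, each a list of 7 numbers: the closure in counts, from 0 (fully open) to 255 (shut), then the shift along the world's x, y, z in cm, then the turn, a rotation vector about the world's x, y, z in rad. In form: [[jaw, tx, ty, tz, ax, ay, az], ...]. A call has 1 to 10 rows; each row shifts and turns the commanded pose from where the row before left it; what a row does not reach is not made up. A row lasts 1/10 s, in which the tool goes at most 50 mm and 8.59 degrees, less where a joint would pass 70% of its speed; a pose out of reach is approached as far as the arm can. A call with a gripper value outside its range is refused whole. The fingers move at their own pace and stop on an object; "grip_force" is the grip in N (left out, the last holds). Time passes only in rows, so rows that do not move let the fingers close. It gives the time, the measured TCP pose, the force, the opening and the grip force at its end, in the units of the state.
- ctrl.get_obs(): the state, without advancing time (a new reading comes with each control period).
- ctrl.camera(name): name is "scene" or "top" or "wrist"; returns a dict with "img" (400x640x3 uint8, red, green, blue), "K" (3x3 intrinsics, pixels), "pose" (4x4, takes a point from camera to world coordinates); the wrist camera has in their place "hand_eye" (4x4, takes a point from camera to tool coordinates, whose origin is the TCP and whose axes are the flange's). Camera axes: x right, y up, looking along -z (the intrinsics and any distortion apply to the point x, -y, -z); pixel columns grow to the right and rows downward; lengths in m; the calibration is good to about 2 mm. A picture is of the moment at which its call begins: read the wrist's pose just before it. There is no depth.
- ctrl.hand_in(): hands the job in; it is judged then, once.
The state is a dict: "time_s": time; "qpos": joint angles; "joint_vel": joint speeds; "tau": joint torques, N m; "ee_pos": TCP position; "eef_rot": TCP orientation; "force": force on the tool from outside, world axes, zero at the start; "moment": the same for the moment, N m; "grip_width": finger opening in m; "grip_force": force on a finger pad.
Only numpy, scipy, OpenCV 4.12 (cv2) and the standard library are available. Lean on these libraries where they do the work, as an engineer would, in place of code of your own. Each camera call takes 0.05 s, during which the arm holds its last target. There are 200 camera calls.

TASK

Put the three loose bamboo cover panels back into the dark tea tray, turned and ordered so that they fit together, every panel lying flat on the tray floor between the walls and the sprung steel bar. The bar has to give way for the last panel, which can only go in edge first, tipped, pushing the bar back as it is laid down; leave the gaiwan, pitcher, kettle and cups alone.

Things in the scene. Friction and masses are not known exactly. Their poses are not given: they have to be found in the camera images.
- tray: Dark wooden tea tray, fixed. Origin: centre of its underside; x along it towards the sprung bar, y across, z up. Outside 216 x 140 mm, walls 8 mm thick, 20 mm high; inside x -100..+100, y -62..+62, floor top at z = 6. A brass knob stands on its -x end. The bar's face rests at x = +74: 174 x 124 mm free. Packed without gaps the panels measure 180 x 120, so they hold the bar back by 6 mm or more.
- end_bar (a joint): Steel bar across the tray's +x end, 10 mm thick, 122 mm wide, its top 12 mm above the tray floor, level with the tops of lying panels. It slides on springs along the tray's x: 0 = at rest (face at tray x = +74 mm), 0.016 m = fully back (+90). It pushes towards -x with 2.4 N at rest plus 0.4 N per mm. Pushing down does not move it.
- panel_l_rib (a point): L-shaped bamboo panel, 12 mm thick, about 160 g, lying flat. Point: centre of the raised lifting rib on its top (12 mm in x, 36 in y, 24 high), 24 mm above the panel's underside; rib top at 36. In this point's axes (mm, z up) it covers x -32..+18, y -40..+80 (long arm) and x +18..+98, y -40..-1 (foot, which fits the notch of panel_p).
- panel_b_rib (a point): Small oblong bamboo panel, 38.5 x 78 x 12 mm, about 60 g, with the same lifting rib (12 x 36 x 24 mm) in its middle. This point is the rib's centre, 24 mm above the panel's underside; the panel covers x -19.25..+19.25, y -39..+39 mm in its axes.
- panel_p_rib (a point): Broad bamboo panel with a notched corner, 12 mm thick, about 170 g. Point: centre of its lifting rib (12 x 36 x 24 mm, as on panel_l), 24 mm above the panel's underside. In its axes (mm) it covers x -8..+42, y -66..+54 and x -48..-8, y -24..+54; the notch is the missing corner at x -48..-8, y -66..-24.
- gaiwan: Lidded celadon gaiwan, 98 mm wide, 87 mm high, bystander; origin at the centre of its foot.
- pitcher: Stainless steel pitcher, 96 mm wide, 135 mm high, handle at +y, bystander; origin at the centre of its base.
- kettle: Tall glass kettle, 156 mm wide, 224 mm high, handle at -y, bystander; origin at the centre of its base.
- cup_rack: Slotted bamboo rack with four small cups, fixed, 70 x 260 mm, 67 mm high, bystander; origin at the centre of its underside.
Not all that is in view belongs to the job. What is shaped like the part that bears panel_p_rib but turquoise is not meant.

How it is judged:
At the end, for the whole second after the job is handed in: All three panels lie inside the tray, flat (within 0.03 rad) and down on its floor (height within 2.5 mm), at rest and released (z of panel_l_rib in the frame of tray between 0.0275 and 0.0325 m and angle between each of panel_l_rib, panel_b_rib, panel_p_rib's own z axis and vertical below 0.03 rad and x of panel_l_rib in the frame of tray between -0.095 and 0.095 m and y of panel_l_rib in the frame of tray between -0.06 and 0.06 m and linear speed of each of panel_l, panel_b, panel_p below 0.01 m/s and z of panel_b_rib in the frame of tray between 0.0275 and 0.0325 m and x of panel_b_rib in the frame of tray between -0.095 and 0.095 m and y of panel_b_rib in the frame of tray between -0.06 and 0.06 m and z of panel_p_rib in the frame of tray between 0.0275 and 0.0325 m and x of panel_p_rib in the frame of tray between -0.095 and 0.095 m and y of panel_p_rib in the frame of tray between -0.06 and 0.06 m); the robot touches nothing.
It fails at once if the gaiwan is pushed more than 30 mm or tipped (distance of gaiwan from where it was at the start of the episode above 0.03 m or angle between gaiwan's own z axis and vertical above 0.35 rad).
It fails at once if the pitcher is pushed more than 30 mm or tipped (distance of pitcher from where it was at the start of the episode above 0.03 m or angle between pitcher's own z axis and vertical above 0.35 rad).
It fails at once if the kettle is pushed more than 30 mm or tipped (distance of kettle from where it was at the start of the episode above 0.03 m or angle between kettle's own z axis and vertical above 0.35 rad).
It fails at once if the cups or their rack are struck (over 5 N) (contact force between cup_rack and the arm above 5 N or contact force between cup_rack and the fingers above 5 N).
It also fails if it takes over 67 s, if anything falls off the work surface, if the arm or the gripper's body presses on something with over 40 N, if the wrist force passes 120 N, or if a joint passes its speed limit or range.

## Working session

There is one attempt and no reset: what is moved stays moved. The work goes in short steps, Python scripts to look and compute and a tool call to move; the robot and the scene stay as the last step left them, time stands still between calls to the robot, and variables do not carry over. Pictures are saved under pics/ and viewed, at most 10 in all, crops included, and the job is handed in when it is done.

Besides the shell and the picture viewer there is one more tool, called after "Call:" by a JSON object that holds its "op" and its "data". apply_moves: Moves the arm, as the interface text tells. Its arguments: {"type":"object","properties":{"deltas":{"type":"array"},"grip_force":{"type":"number"}},"required":["deltas"]}

```bash
mkdir -p pics
cat > h.py <<'E'
import numpy as np, cv2
from station import ctrl
def snap(n,f):
    c=ctrl.camera(n); cv2.imwrite('pics/'+f,c['img'][:,:,::-1]); np.savez('pics/'+f+'.npz',**{k:np.array(v) for k,v in c.items()}); return c
def ray(c,uv,z):
    K=np.array(c['K']);P=np.array(c['pose'])
    uv=np.atleast_2d(uv).astype(float)
    x=(uv[:,0]-K[0,2])/K[0,0]; y=(uv[:,1]-K[1,2])/K[1,1]
    d=np.c_[x,-y,-np.ones(len(x))]@P[:3,:3].T; o=P[:3,3]
    return o+d*((z-o[2])/d[:,2])[:,None]
def load(f): return dict(np.load('pics/'+f+'.npz'))
E
python3 - <<'E'
from h import *
for n in('top','scene'):
    c=snap(n,n+'1.png'); print({k:np.round(v,4).tolist() if k!='img' else 0 for k,v in c.items()})
print(ctrl.get_obs())
E
```

```text
{'img': 0, 'K': [[391.8219, 0.0, 323.05], [0.0, 391.8219, 199.5201], [0.0, 0.0, 1.0]], 'pose': [[0.0173, 0.9808, -0.1942, 0.3279], [-0.9997, 0.0202, 0.0134, -0.1143], [0.017, 0.1939, 0.9809, 1.1859], [0.0, 0.0, 0.0, 1.0]]}
{'img': 0, 'K': [[361.911, 0.0, 322.1345], [0.0, 361.911, 195.2938], [0.0, 0.0, 1.0]], 'pose': [[0.7183, -0.3609, 0.5949, 1.1313], [0.6957, 0.358, -0.6228, -0.7258], [0.0118, 0.8612, 0.5082, 0.5506], [0.0, 0.0, 0.0, 1.0]]}
{'time_s': 0.1, 'qpos': array([ 1.10640699e+00,  3.00406463e-01,  1.52153422e+00,  9.43291569e-06,
        1.32070236e+00, -6.66079701e-02]), 'joint_vel': array([-0.00010471, -0.00158962, -0.00186149, -0.00121202, -0.00055299,
       -0.00063382]), 'tau': array([ 1.76840651e-03, -5.32644296e+01, -3.53279579e+01,  7.10426434e-02,
        2.34771747e-02, -5.97395865e-05]), 'ee_pos': array([0.21296304, 0.50686134, 0.22994159]), 'eef_rot': array([-3.14054520e+00, -7.90293555e-05,  2.74380891e+00]), 'force': array([ 0.60740044,  0.85174159, -0.39515917]), 'moment': array([-0.01221218, -0.02084514, -0.01248517]), 'grip_force': 0.0, 'grip_width': 0.09406424483312702}
```

View pics/top1.png

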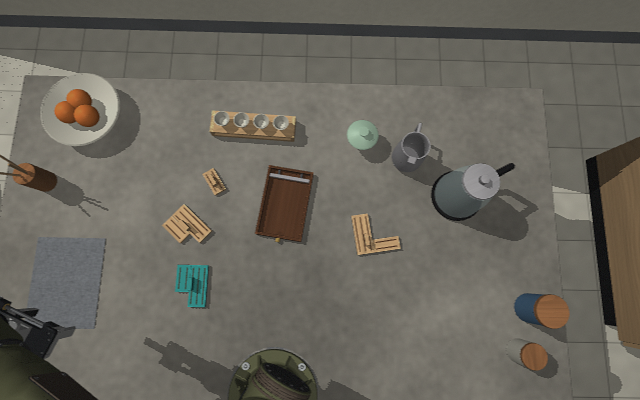

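View pics/scene1.png

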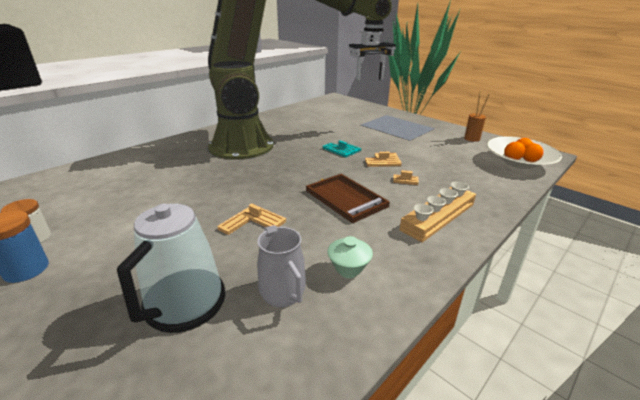

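The top view shows:
- tray at (285,205), bar at (290,177), knob at (277,241)
- L panel at (370,238), small panel B at (214,182)
- two P-shaped panels: bamboo at (187,223) and turquoise at (192,285)

The bamboo panel at (187,223) is the one meant, because the turquoise one is excluded by the task. I'll confirm with an enlarged crop.

Run:
```python
from h import *
c=load('top1.png');im=c['img'][:,:,::-1]
cr=cv2.resize(im[155:315,150:415],None,fx=3,fy=3,interpolation=cv2.INTER_CUBIC);cv2.imwrite('pics/crop1.png',cr)
hsv=cv2.cvtColor(im,cv2.COLOR_BGR2HSV)
for n,(x0,y0,x1,y1) in dict(P=(158,198,218,250),B=(196,162,234,202),L=(340,205,408,265)).items():
    h=hsv[y0:y1,x0:x1]; m=((h[...,0]>8)&(h[...,0]<25)&(h[...,1]>70)&(h[...,2]>90)).astype(np.uint8)
    m=cv2.morphologyEx(m,cv2.MORPH_CLOSE,np.ones((3,3)))
    k=max(cv2.findContours(m,0,2)[0],key=cv2.contourArea)[:,0]+[x0,y0]
    W=ray(c,k,.012)[:,:2]
    print(n,cv2.contourArea((W*1000).astype(np.float32)),np.round(cv2.approxPolyDP((W*1000).astype(np.float32)[:,None],9,True)[:,0]).tolist(), cv2.minAreaRect((W*1000).astype(np.float32)))
```

```text
P 8731.369473692263 [[473.0, 351.0], [423.0, 296.0], [447.0, 271.0], [427.0, 234.0], [460.0, 204.0], [535.0, 287.0]] ((466.35211181640625, 277.46722412109375), (118.70953369140625, 89.24600219726562), 48.461360931396484)
B 2815.035826180596 [[652.0, 214.0], [633.0, 244.0], [571.0, 199.0], [590.0, 170.0]] ((611.4154663085938, 206.5671844482422), (78.20757293701172, 39.567230224609375), 32.924293518066406)
L 8542.704280169448 [[511.0, -216.0], [397.0, -234.0], [417.0, -363.0], [453.0, -358.0], [442.0, -276.0], [518.0, -265.0]] ((464.822998046875, -289.3498840332031), (120.22563934326172, 131.1402130126953), 9.3322114944458)
```

View pics/crop1.png

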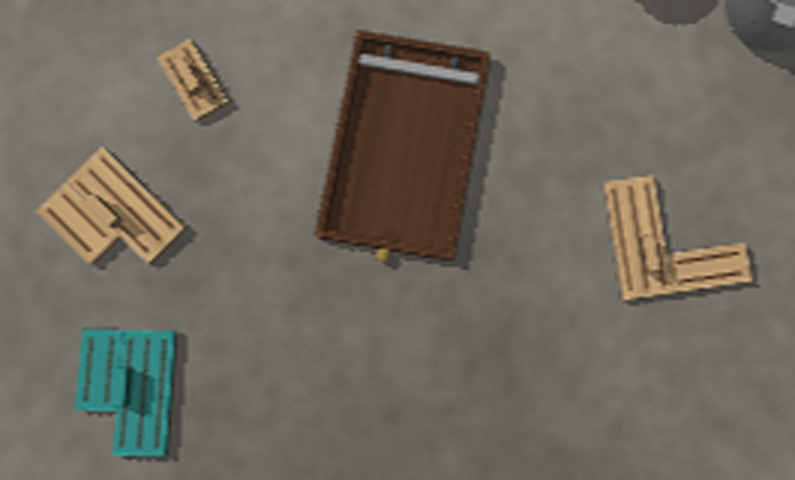

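```bash
cat >> h.py <<'E'
from scipy.spatial.transform import Rotation as R
def wsnap(f):
    o=ctrl.get_obs(); c=ctrl.camera('wrist')
    T=np.eye(4);T[:3,:3]=R.from_euler('xyz',o['eef_rot']).as_matrix();T[:3,3]=o['ee_pos']
    c['pose']=T@np.array(c['hand_eye'])
    cv2.imwrite('pics/'+f,c['img'][:,:,::-1]); np.savez('pics/'+f+'.npz',**{k:np.array(v) for k,v in c.items()}); return c
E
python3 - <<'E'
from h import *
c=wsnap('w0.png'); print({k:np.round(v,4).tolist() for k,v in c.items() if k!='img'})
t=load('top1.png')
k=np.array([[358,31],[489,51],[456,259],[318,237]])/3+[150,155]
print(ray(t,k,.02).round(3), ray(t,k,.02).mean(0))
for uv in [(253,125),(295,115),(210,112),(363,135)]: print(ray(t,uv,.05).round(3))
E
```

```text
{'K': [[307.3694, 0.0, 325.1929], [0.0, 307.3694, 199.9022], [0.0, 0.0, 1.0]], 'hand_eye': [[-0.0011, 0.9629, 0.2697, 0.0771], [1.0, 0.0011, 0.0003, -0.0003], [-0.0, 0.2697, -0.9629, -0.1537], [0.0, 0.0, 0.0, 1.0]], 'pose': [[0.3884, -0.8875, -0.2481, 0.1418], [0.9215, 0.3738, 0.1056, 0.5366], [-0.001, -0.2696, 0.963, 0.3837], [0.0, 0.0, 0.0, 1.0]]}
[[ 0.663  0.037  0.02 ]
 [ 0.644 -0.098  0.02 ]
 [ 0.431 -0.07   0.02 ]
 [ 0.45   0.067  0.02 ]] [ 0.54693818 -0.01581953  0.02      ]
[[0.781 0.089 0.05 ]]
[[ 0.817 -0.039  0.05 ]]
[[0.82  0.223 0.05 ]]
[[ 0.756 -0.249  0.05 ]]
```

Call:
{"op": "apply_moves", "data": {"deltas": [[0,2,-2,0,0,0,-0.14],[0,2,-2,0,0,0,-0.14],[0,2,-2,0,0,0,-0.14],[0,2,-2,0,0,0,-0.14],[0,2,-2,0,0,0,-0.14],[0,2,-2,0,0,0,-0.14],[0,2,-2,0,0,0,-0.14],[0,2,-2,0,0,0,-0.14],[0,2,-2,0,0,0,-0.14],[0,2,-2,0,0,0,-0.14]]}}

```text
time_s: 1.15
ee_pos: [0.4137, 0.3061, 0.2303]
eef_rot: [-3.141, 0.0, 1.338]
force: [-0.6, -0.1, 0.1]
grip_width: 0.0937
grip_force: 0.0
```

Call:
{"op": "apply_moves", "data": {"deltas": [[0,2,-1,0,0,0,-0.13],[0,2,-1,0,0,0,-0.13],[0,2,-1,0,0,0,-0.13],[0,0,0,0,0,0,-0.11],[0,0,0,0,0,0,0],[0,0,0,0,0,0,0]]}}

```text
time_s: 1.75
ee_pos: [0.4728, 0.2771, 0.2303]
eef_rot: [-3.141, 0.0, 0.847]
force: [0.6, -0.9, -0.2]
grip_width: 0.094
grip_force: 0.0
```

Run:
```python
from h import *
o=ctrl.get_obs();print(o['ee_pos'],o['eef_rot'],o['qpos'])
wsnap('w1.png')
```

```text
[0.47282413 0.27710191 0.23029938] [-3.14142471e+00  3.46201835e-04  8.47272959e-01] [4.63259389e-01 2.95875553e-01 1.52655343e+00 2.68539181e-05
 1.31954757e+00 1.18677610e+00]
```

View pics/w1.png

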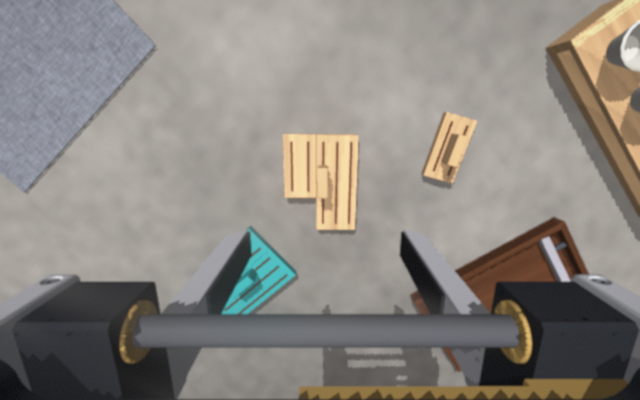

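Wrist view: bamboo P at (320,182) with its rib at (322,190), B at (450,150), turquoise decoy at (255,275), tray corner at (560,225). Next I measure the pieces.

```bash
cat >> h.py <<'E'
def panel(c,box,z=.012):
    x0,y0,x1,y1=box; h=cv2.cvtColor(c['img'][y0:y1,x0:x1],cv2.COLOR_RGB2HSV)
    m=((h[...,0]>8)&(h[...,0]<25)&(h[...,1]>70)&(h[...,2]>110)).astype(np.uint8)
    m=cv2.morphologyEx(m,cv2.MORPH_CLOSE,np.ones((5,5)))
    k=max(cv2.findContours(m,0,2)[0],key=cv2.contourArea)[:,0]+[x0,y0]
    W=(ray(c,k,z)[:,:2]*1000).astype(np.float32)
    r=cv2.minAreaRect(W); ap=cv2.approxPolyDP(W[:,None],6,True)[:,0]
    return r,ap,cv2.contourArea(W)
E
python3 - <<'E'
from h import *
c=load('w1.png')
for b in [(265,115,375,245),(405,95,490,200)]:
    r,a,A=panel(c,b); print(r,A); print(a.round(1).tolist())
print(ray(c,[(322,168),(322,199)],.036))
E
```

```text
((466.2169189453125, 277.16497802734375), (120.48462677001953, 90.13427734375), 47.978904724121094) 8957.186622789595
[[474.1000061035156, 350.20001220703125], [422.5, 296.0], [449.0, 265.6000061035156], [424.1000061035156, 234.0], [457.8999938964844, 204.10000610351562], [538.2000122070312, 291.8999938964844]]
((610.1763916015625, 207.17764282226562), (78.15534210205078, 40.99604415893555), 33.06167984008789) 3053.0332976747304
[[630.2000122070312, 244.10000610351562], [568.5999755859375, 204.0], [589.5999755859375, 170.3000030517578], [653.0, 211.8000030517578]]
[[0.48373309 0.29287859 0.036     ]
 [0.4592931  0.26542911 0.036     ]]
```

Call:
{"op": "apply_moves", "data": {"deltas": [[0,0.9,-3.6,0,0,0,0.07],[0,0.9,-3.6,0,0,0,0.07],[0,0.9,-3.6,0,0,0,0.07],[0,0.9,-3.6,0,0,0,0.07],[0,0.9,-3.6,0,0,0,0.07],[0,0.9,-3.6,0,0,0,0.08],[0,1,-3.6,0,0,0,0.08],[0,1,-3.6,0,0,0,0.08],[0,0,0,0,0,0,0],[0,0,0,0,0,0,0]]}}

```text
time_s: 2.8
ee_pos: [0.5469, -0.011, 0.2304]
eef_rot: [-3.141, -0.0, 1.434]
force: [0.1, -0.5, -0.5]
grip_width: 0.0936
grip_force: 0.0
```

Run:
```python
from h import *
o=ctrl.get_obs();print(o['ee_pos'],o['eef_rot'])
wsnap('w2.png')
```

```text
[ 0.54691968 -0.0109953   0.23035469] [-3.14133502e+00 -1.25743243e-04  1.43385907e+00]
```

View pics/w2.png

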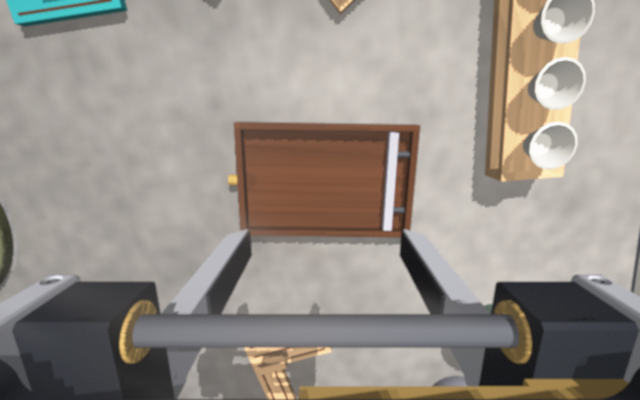

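The tray is in full view with corners at about (236,123), (419,125), (413,237) and (242,233). The bar is at (391,180) and the knob at (233,180).

Run:
```python
from h import *
c=load('w2.png')
x0,y0,x1,y1=225,110,430,250
h=cv2.cvtColor(c['img'][y0:y1,x0:x1],cv2.COLOR_RGB2HSV)
m=(((h[...,0]<14)|(h[...,0]>172))&(h[...,1]>95)).astype(np.uint8)
m=cv2.morphologyEx(m,cv2.MORPH_OPEN,np.ones((3,3)));
ks=cv2.findContours(m,0,2)[0]
k=max(ks,key=cv2.contourArea)[:,0]+[x0,y0]
def fit(pix,i,lo,hi,z):
    W=ray(c,pix,z)[:,:2]; return W
W=ray(c,k,.02)[:,:2]*1000
r=cv2.minAreaRect(W.astype(np.float32)); print(r, k.min(0),k.max(0))
# line fits per side
cx,cy=np.array(r[0]); 
for n,sel in dict(top=(k[:,1]<130)&(abs(k[:,0]-325)<80),bot=(k[:,1]>225)&(abs(k[:,0]-325)<65),left=(k[:,0]<250)&(abs(k[:,1]-155)<18),right=(k[:,0]>405)&(abs(k[:,1]-175)<40)).items():
    l=cv2.fitLine(W[sel].astype(np.float32),cv2.DIST_HUBER,0,.01,.01).ravel()
    print(n,sel.sum(),'ang',np.degrees(np.arctan2(l[1],l[0])).round(2),'pt',l[2:].round(1))
g=((h[...,1]<60)&(h[...,2]>130)).astype(np.uint8); g[:, :150]=0; g[:,185:]=0
kb=max(cv2.findContours(g,0,2)[0],key=cv2.contourArea)[:,0]+[x0,y0]
Wb=(ray(c,kb,.018)[:,:2]*1000).astype(np.float32); print('bar',cv2.minAreaRect(Wb))
```

```text
((548.1718139648438, -13.211174011230469), (137.31614685058594, 212.81874084472656), 81.18040466308594) [235 123] [418 236]
top 6 ang -8.73 pt [550.   55.3]
bot 15 ang -11.38 pt [505.5 -71.6]
left 4 ang 80.99 pt [447.2  25.1]
right 14 ang 80.74 pt [654.1 -20. ]
bar ((626.4578247070312, -26.196346282958984), (123.32664489746094, 13.051185607910156), 81.37133026123047)
```

Call:
{"op": "apply_moves", "data": {"deltas": [[0,-1.2,-2.8,0,0,0,-0.14],[0,-1.2,-2.8,0,0,0,-0.14],[0,-1.2,-2.8,0,0,0,-0.14],[0,-1.2,-2.8,0,0,0,-0.14],[0,-1.2,-2.8,0,0,0,-0.14],[0,-1.2,-2.8,0,0,0,-0.14],[0,-1.2,-2.8,0,0,0,-0.14],[0,-1.2,-2.8,0,0,0,-0.14],[0,-1.1,-2.5,0,0,0,-0.15],[0,0,0,0,0,0,0]]}}

```text
time_s: 3.85
ee_pos: [0.4395, -0.2608, 0.2306]
eef_rot: [3.141, -0.0, 0.159]
force: [0.3, 0.7, -0.4]
grip_width: 0.0938
grip_force: 0.0
```

Run:
```python
from h import *
o=ctrl.get_obs();print(o['ee_pos'],o['eef_rot'],abs(o['joint_vel']).max())
c=wsnap('w3.png')
r,a,A=panel(c,(180,60,470,240)); print(r,A,a.round(1).tolist())
```

```text
[ 0.43947212 -0.26082181  0.23055131] [ 3.14125462e+00 -2.44660525e-05  1.58571702e-01] 0.10362918231968149
((465.2416687011719, -291.1085205078125), (119.9186019897461, 130.11468505859375), 9.300604820251465) 8904.033903097501 [[512.0, -218.1999969482422], [398.70001220703125, -237.3000030517578], [417.20001220703125, -362.79998779296875], [455.6000061035156, -356.6000061035156], [445.70001220703125, -278.1000061035156], [520.5999755859375, -265.29998779296875], [519.0999755859375, -256.1000061035156], [510.0, -256.3999938964844], [518.0, -249.10000610351562]]
```

View pics/w3.png

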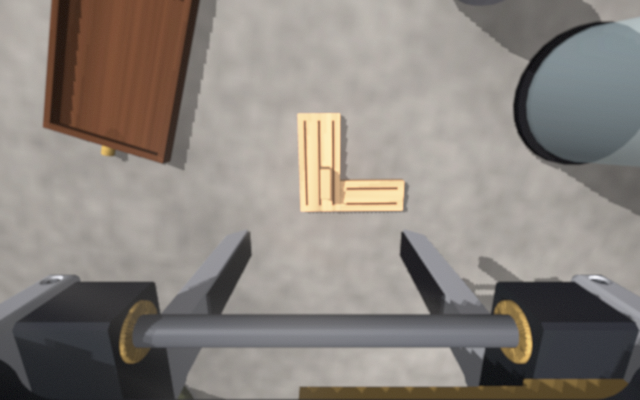

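The L panel is clean at arm (320,160), foot (375,196), rib (326,185). I'll descend and grasp it.

Call:
{"op": "apply_moves", "data": {"deltas": [[0,0.1,-0.1,-4.5,0,0,0],[60,0,0,-4.5,0,0,0],[100,0,0,-4.5,0,0,0],[120,0,0,-3.5,0,0,0],[120,0,0,-2.05,0,0,0],[120,0,0,0,0,0,0],[255,0,0,0,0,0,0],[255,0,0,0,0,0,0],[255,0,0,0,0,0,0],[255,0,0,0,0,0,0]], "grip_force": 40}}

```text
time_s: 4.9
ee_pos: [0.4413, -0.2608, 0.0404]
eef_rot: [3.141, -0.001, 0.164]
force: [0.1, 0.3, 0.7]
grip_width: 0.0256
grip_force: 0.0
```

Call:
{"op": "apply_moves", "data": {"deltas": [[255,0,0,0,0,0,0],[255,0,0,0,0,0,0],[255,0,0,0,0,0,0]]}}

```text
time_s: 5.2
ee_pos: [0.4411, -0.261, 0.0401]
eef_rot: [3.141, -0.0, 0.164]
force: [-0.1, 1.6, 1.7]
grip_width: 0.0115
grip_force: 40.0
```

Call:
{"op": "apply_moves", "data": {"deltas": [[255,0,0,3,0,0,0],[255,0,0,5,0,0,0.03],[255,0.4,2.5,1,0,0,0.13],[255,0.4,3,0,0,0,0.14],[255,0.4,3,0,0,0,0.14],[255,0.4,3,0,0,0,0.14],[255,0.4,3,0,0,0,0.14],[255,0.4,3,0,0,0,0.14],[255,0.4,3,0,0,0,0.14],[255,0.4,2.3,0,0,0,0.14]]}}

```text
time_s: 6.2
ee_pos: [0.4728, -0.0314, 0.1298]
eef_rot: [-3.141, -0.0, 1.31]
force: [0.3, -1.0, -1.8]
grip_width: 0.0115
grip_force: 40.0
```

Call:
{"op": "apply_moves", "data": {"deltas": [[255,0.6,1,-2,0,0,0.11],[255,0,0,-2,0,0,0],[255,0,0,0,0,0,0],[255,0,0,0,0,0,0]]}}

```text
time_s: 6.6
ee_pos: [0.479, -0.0231, 0.0902]
eef_rot: [-3.141, 0.0, 1.413]
force: [0.2, 0.2, -1.3]
grip_width: 0.0115
grip_force: 40.0
```

Run:
```python
from h import *
o=ctrl.get_obs();print(o['ee_pos'],o['eef_rot'],o['force'],o['moment'],abs(o['joint_vel']).max())
c=wsnap('w4.png')
```

```text
[ 0.47897157 -0.02308774  0.09019617] [-3.14091726e+00  1.18694239e-05  1.41313067e+00] [ 0.21088659  0.18525763 -1.2526518 ] [-0.10536182  0.08923023 -0.00518246] 0.019729717699303338
```

View pics/w4.png

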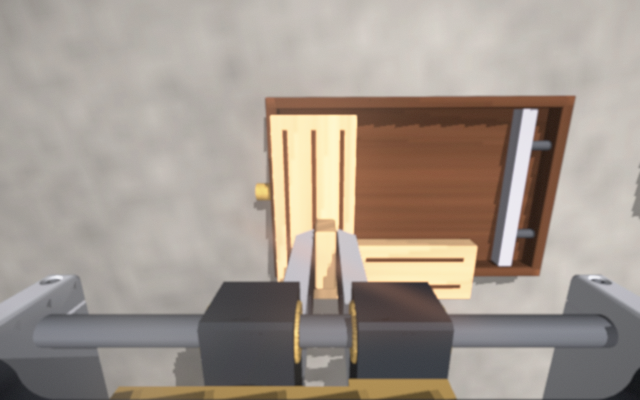

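L is held over the tray. Its far edge is at row 115 (columns 270 to 356), and the tray's far outer edge is at row 97 (columns 266 to 575).

```bash
cat >> h.py <<'E'
TC=np.array([.5483,-.0143]);TY=-.1536
def tray(W): # world xy -> tray mm
    d=(np.asarray(W)[:,:2]-TC); c,s=np.cos(TY),np.sin(TY)
    return np.c_[d@[c,s],d@[-s,c]].round(4)*1000
def totray(x,y):
    c,s=np.cos(TY),np.sin(TY); return TC*1000+[c*x-s*y,s*x+c*y]
E
python3 - <<'E'
from h import *
c=load('w4.png')
print('tray',tray(ray(c,[(266,97),(575,97),(540,275)],.02)))
print('bar',tray(ray(c,[(514,109),(536,110),(512,265),(493,263)],.018)))
print('panel',tray(ray(c,[(270,115),(356.5,114.5),(474,240)],.062)))
E
```

```text
tray [[-106.5   70. ]
 [ 107.2   68.9]
 [ 108.1  -68.3]]
bar [[ 67.5  61.2]
 [ 83.1  60.4]
 [ 85.3 -60.3]
 [ 69.7 -58.4]]
panel [[-97.   58.1]
 [-47.7  58.1]
 [ 28.9 -19.4]]
```

Call:
{"op": "apply_moves", "data": {"deltas": [[255,-0.1,0,-2,0,0,0.004],[255,0,0,-0.8,0,0,0],[255,0,0,-0.4,0,0,0],[255,0,0,-0.4,0,0,0],[255,0,0,-0.4,0,0,0],[255,0,0,-0.3,0,0,0],[255,0,0,0,0,0,0]]}}

```text
time_s: 7.35
ee_pos: [0.4788, -0.0228, 0.052]
eef_rot: [3.14, -0.0, 1.418]
force: [-32.6, 7.8, 73.1]
grip_width: 0.0118
grip_force: 58.8
```

Call:
{"op": "apply_moves", "data": {"deltas": [[255,0,0,1,0,0,0],[255,0,0,1.5,0,0,0],[255,0,0,0,0,0,0]]}}

```text
time_s: 7.65
ee_pos: [0.4793, -0.0232, 0.0741]
eef_rot: [3.138, -0.0, 1.417]
force: [0.2, -0.0, -2.0]
grip_width: 0.0117
grip_force: 55.7
```

Run:
```python
from h import *
o=ctrl.get_obs();print(o['ee_pos'],o['eef_rot'],o['force'],o['moment'],o['grip_width'])
c=wsnap('w5.png');s=snap('scene','s5.png')
im=np.hstack([c['img'][60:330,200:600],cv2.resize(s['img'][150:240,280:410],None,fx=3,fy=3)])[:,:,::-1]
cv2.imwrite('pics/c5.png',im);print(im.shape)
```

```text
[ 0.4792839  -0.02320173  0.07414128] [ 3.13775580e+00 -1.07069926e-04  1.41744815e+00] [ 0.17544365 -0.00236717 -2.0465018 ] [-0.06619799  0.049873   -0.02671704] 0.011685562114888417
(270, 790, 3)
```

View pics/c5.png

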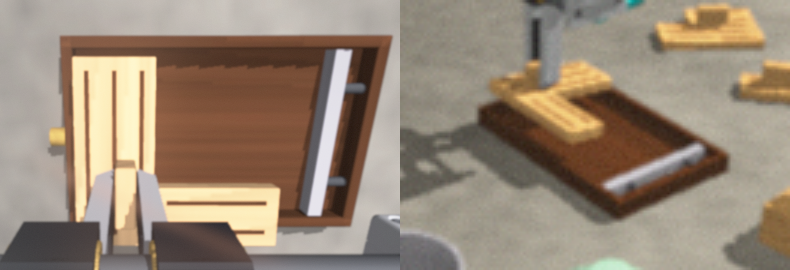

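Run:
```python
from h import *
for f in('w4.png','w5.png'):
    c=load(f); g=c['img'].astype(int); bri=g.sum(2)
    # far edge row at several columns, tray far edge row
    for col in (285,300,335,350):
        col_=bri[60:150,col]; d=np.diff(col_); print(f,col,'panel edge',60+d.argmax()+.5, end=' ')
    for row in (140,180,220):
        r=bri[row]; d=np.diff(r); print('row',row,'L',250+d[250:300].argmax()+.5,'R',340+d[340:380].argmin()+.5,end=' ')
    print()
    for col in (400,450): print('foot far edge',col,210+np.diff(bri[210:270,col]).argmax()+.5,end=' ')
    for col in (400,500): 
        print('tray far edge',col,70+np.diff(g[70:115,col,2]).argmin()+.5,tray(ray(c,(col,70+np.diff(g[70:115,col,2]).argmin()+.5),.02)))
c=load('w5.png')
for z in(.046,.042,.038): print(z,tray(ray(c,[(273,117),(357,117),(478,246)],z)))
```

```text
w4.png 285 panel edge 114.5 w4.png 300 panel edge 114.5 w4.png 335 panel edge 114.5 w4.png 350 panel edge 114.5 row 140 L 286.5 R 356.5 row 180 L 272.5 R 354.5 row 220 L 289.5 R 353.5 
foot far edge 400 261.5 foot far edge 450 261.5 tray far edge 400 96.5 [[-13.8  69.8]]
tray far edge 500 95.5 [[55.2 70.1]]
w5.png 285 panel edge 115.5 w5.png 300 panel edge 115.5 w5.png 335 panel edge 115.5 w5.png 350 panel edge 116.5 row 140 L 271.5 R 355.5 row 180 L 272.5 R 354.5 row 220 L 273.5 R 354.5 
foot far edge 400 264.5 foot far edge 450 264.5 tray far edge 400 95.5 [[-17.3  69.8]]
tray far edge 500 94.5 [[46.9 70.4]]
0.046 [[-95.2  56.8]
 [-47.3  56.8]
 [ 32.7 -23.4]]
0.042 [[-95.9  56.8]
 [-46.8  56.7]
 [ 34.9 -25.2]]
0.038 [[-96.5  56.7]
 [-46.4  56.7]
 [ 37.  -27. ]]
```

Call:
{"op": "apply_moves", "data": {"deltas": [[255,-0.1,0.32,0,0,0,0],[255,0,0,-1,0,0,0],[255,0,0,0,0,0,0]]}}

```text
time_s: 8.05
ee_pos: [0.477, -0.0196, 0.0606]
eef_rot: [-3.141, -0.0, 1.418]
force: [3.6, 0.4, -3.6]
grip_width: 0.012
grip_force: 55.7
```

Call:
{"op": "apply_moves", "data": {"deltas": [[255,0,0,-0.5,0,0,0],[255,0,0,-0.4,0,0,0],[255,0,0,-0.3,0,0,0],[255,0,0,-0.3,0,0,0]]}}

```text
time_s: 8.45
ee_pos: [0.4774, -0.0203, 0.0472]
eef_rot: [3.141, 0.001, 1.418]
force: [0.3, -5.9, 7.3]
grip_width: 0.012
grip_force: 41.6
```

Call:
{"op": "apply_moves", "data": {"deltas": [[255,0,0,-0.1,0,0,0],[170,0,0,0,0,0,0],[170,0,0,0,0,0,0],[170,0,0,0,0,0,0],[170,0,0,3,0,0,0],[170,0,0,4,0,0,0],[170,0,0,5,0,0,0],[120,0,0,4,0,0,0],[120,0,0,0,0,0,0]]}}

```text
time_s: 9.35
ee_pos: [0.4787, -0.0198, 0.211]
eef_rot: [3.133, -0.0, 1.418]
force: [1.1, -0.2, -0.0]
grip_width: 0.0439
grip_force: 0.0
```

Run:
```python
from h import *
o=ctrl.get_obs();print(o['ee_pos'],o['eef_rot'],o['force'])
c=wsnap('w6.png');s=snap('scene','s6.png')
im=np.hstack([c['img'][80:350,180:580],cv2.resize(s['img'][150:240,280:410],None,fx=3,fy=3)])[:,:,::-1]
cv2.imwrite('pics/c6.png',im)
```

```text
[ 0.4787377  -0.01980405  0.21098292] [ 3.13331586e+00 -4.04562282e-04  1.41800904e+00] [ 1.09518228 -0.24814471 -0.02215545]
```

View pics/c6.png

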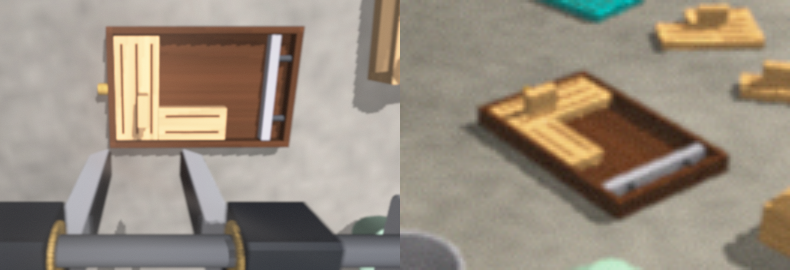

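L is flat in the tray with its arm at the -x wall and its foot along -y. Now I'll measure where it lies.

```bash
cat >> h.py <<'E'
def bam(c,box,z,open_=3):
    x0,y0,x1,y1=box; h=cv2.cvtColor(c['img'][y0:y1,x0:x1],cv2.COLOR_RGB2HSV)
    m=((h[...,0]>8)&(h[...,0]<28)&(h[...,2]>165)).astype(np.uint8)
    m=cv2.morphologyEx(m,cv2.MORPH_CLOSE,np.ones((5,5)))
    k=max(cv2.findContours(m,0,2)[0],key=cv2.contourArea)[:,0]+[x0,y0]
    T=tray(ray(c,k,z)).astype(np.float32)
    return cv2.minAreaRect(T),cv2.approxPolyDP(T[:,None],5,True)[:,0].round(1).tolist()
E
python3 - <<'E'
from h import *
c=load('w6.png')
print(bam(c,(285,105,420,230),.018))
g=c['img'].astype(int)
print([ (tray(ray(c,(col,95+np.diff(g[95:120,col,2]).argmin()+.5),.02))) for col in (320,380,440)])
E
```

```text
(((-35.25, 0.3000030517578125), (130.89999389648438, 120.80000305175781), 0.0), [[-100.0, 59.599998474121094], [-99.80000305175781, -58.70000076293945], [29.100000381469727, -59.20000076293945], [28.700000762939453, -19.899999618530273], [-49.099998474121094, -17.399999618530273], [-51.099998474121094, 59.599998474121094]])
[array([[-70.6,  70.5]]), array([[-6.1, 69.4]]), array([[58.6, 69.4]])]
```

Call:
{"op": "apply_moves", "data": {"deltas": [[120,1.9,3.25,0,0,0,-0.12],[120,1.9,3.25,0,0,0,-0.12],[120,1.9,3.25,0,0,0,-0.12],[120,1.9,3.25,0,0,0,-0.12],[120,1.9,3.25,0,0,0,-0.12],[120,1.9,3.25,0,0,0,-0.12],[120,1.8,3.2,0,0,0,-0.12],[120,0,0,-6,0,0,0],[120,0,0,0,0,0,0]]}}

```text
time_s: 10.35
ee_pos: [0.6059, 0.2071, 0.1475]
eef_rot: [-3.138, 0.013, 0.579]
force: [-0.3, -0.7, -0.7]
grip_width: 0.0498
grip_force: 0.0
```

Run:
```python
from h import *
o=ctrl.get_obs();print(o['ee_pos'],o['eef_rot'],abs(o['joint_vel']).max())
c=wsnap('w7.png'); r,a,A=panel(c,(230,60,430,235)); print(r,A,a.tolist())
```

```text
[0.60590753 0.20707955 0.14750938] [-3.13758255  0.01268978  0.57918427] 0.10544102284641982
((611.888671875, 205.9549102783203), (79.15758514404297, 38.61697769165039), 33.09113693237305) 2933.722321711015 [[636.3934936523438, 240.78892517089844], [570.2871704101562, 201.17799377441406], [589.7442626953125, 169.4857635498047], [653.7420043945312, 210.81692504882812]]
```

Call:
{"op": "apply_moves", "data": {"deltas": [[120,0.05,-0.05,-4,0,0,0],[120,0,0,-4,0,0,0],[120,0,0,-2,0,0,0],[120,0,0,0,0,0,0],[120,0,0,0,0,0,0]]}}

```text
time_s: 10.9
ee_pos: [0.6103, 0.2065, 0.0579]
eef_rot: [3.141, -0.001, 0.577]
force: [-0.3, 0.4, 0.1]
grip_width: 0.0496
grip_force: 0.0
```

Call:
{"op": "apply_moves", "data": {"deltas": [[120,0.05,0,-1.2,0,0,0],[120,0,0,-0.6,0,0,0],[255,0,0,0,0,0,0],[255,0,0,0,0,0,0],[255,0,0,0,0,0,0],[255,0,0,0,0,0,0],[255,0,0,0,0,0,0],[255,0,0,0,0,0,0]], "grip_force": 30}}

```text
time_s: 11.7
ee_pos: [0.6101, 0.2068, 0.0381]
eef_rot: [3.142, -0.0, 0.578]
force: [-0.7, -0.3, 1.2]
grip_width: 0.0114
grip_force: 30.0
```

Call:
{"op": "apply_moves", "data": {"deltas": [[255,0,0,3,0,0,0],[255,0,-1,4,0,0,0.05],[255,-1.2,-2.6,1,0,0,0.11],[255,-1.3,-2.8,0,0,0,0.12],[255,-1.3,-2.8,0,0,0,0.12],[255,-1.3,-2.8,0,0,0,0.12],[255,-1.3,-2.8,0,0,0,0.12],[255,-1.3,-2.8,0,0,0,0.12],[255,-1,-2.1,-1,0,0,0.08],[255,0,0,-2,0,0,0]]}}

```text
time_s: 12.7
ee_pos: [0.523, 0.0077, 0.089]
eef_rot: [3.139, -0.0, 1.419]
force: [0.3, 0.9, -2.0]
grip_width: 0.0118
grip_force: 30.0
```

Call:
{"op": "apply_moves", "data": {"deltas": [[255,0,0,-0.5,0,0,0],[255,0,0,0,0,0,0],[255,0,0,0,0,0,0]]}}

```text
time_s: 13.0
ee_pos: [0.5235, 0.0101, 0.0836]
eef_rot: [3.141, -0.0, 1.418]
force: [1.4, -0.1, -0.5]
grip_width: 0.0117
grip_force: 30.0
```

Run:
```python
from h import *
o=ctrl.get_obs();print(o['ee_pos'],o['eef_rot'],abs(o['joint_vel']).max())
print(totray(-28.8,20),tray([o['ee_pos']]))
c=wsnap('w8.png'); top=.012+o['ee_pos'][2]-.0381
g=c['img'].astype(int);bri=g.sum(2)
print('held B far corners by col scan')
for col in range(296,366,8):
    d=np.diff(bri[80:230,col]); r=80+d.argmax()+.5; print(col,r,d.max(),tray(ray(c,(col,r),top)))
for row in (160,190): 
    d=np.diff(bri[row]); 
    i=[j for j in range(220,440) if abs(d[j])>120]; print(row,[(j+.5,d[j],tray(ray(c,(j+.5,row),top))[0].tolist()) for j in i])
```

```text
[0.52347886 0.01012563 0.08355867] [ 3.14098457e+00 -7.44206205e-05  1.41818820e+00] 0.006678612498294636
[522.89900584   9.87083978] [[-28.3  20.3]]
held B far corners by col scan
296 181.5 82 [[-44.5  59.3]]
304 177.5 91 [[-39.6  61.7]]
312 177.5 83 [[-34.9  61.7]]
320 177.5 92 [[-30.1  61.7]]
328 177.5 91 [[-25.3  61.7]]
336 177.5 92 [[-20.6  61.7]]
344 177.5 92 [[-15.8  61.7]]
352 177.5 92 [[-11.1  61.7]]
360 178.5 29 [[-6.3 61.1]]
160 []
190 [(225.5, np.int64(146), [-87.0, 54.1]), (226.5, np.int64(146), [-86.4, 54.1]), (235.5, np.int64(-168), [-81.0, 54.1]), (238.5, np.int64(143), [-79.2, 54.1]), (239.5, np.int64(123), [-78.60000000000001, 54.1]), (258.5, np.int64(-148), [-67.2, 54.1]), (261.5, np.int64(147), [-65.4, 54.1]), (280.5, np.int64(-149), [-53.900000000000006, 54.1]), (281.5, np.int64(-137), [-53.3, 54.1]), (284.5, np.int64(135), [-51.5, 54.1]), (356.5, np.int64(-149), [-8.200000000000001, 54.0]), (357.5, np.int64(-144), [-7.6, 54.0])]
```

Call:
{"op": "apply_moves", "data": {"deltas": [[255,-0.12,-0.15,-1.5,0,0,0],[255,0,0,-1,0,0,0],[255,0,0,-0.5,0,0,0],[255,0,0,-0.4,0,0,0],[255,0,0,-0.3,0,0,0],[255,0,0,-0.2,0,0,0],[255,0,0,0,0,0,0]]}}

```text
time_s: 13.75
ee_pos: [0.522, 0.0083, 0.0442]
eef_rot: [3.141, -0.0, 1.418]
force: [1.1, 1.4, 0.4]
grip_width: 0.0121
grip_force: 30.0
```

Call:
{"op": "apply_moves", "data": {"deltas": [[185,0,0,0,0,0,0],[185,0,0,0,0,0,0],[185,0,0,0,0,0,0],[185,0,0,3,0,0,0],[140,0,0,5,0,0,0],[120,0,0,5,0,0,0],[120,0,0,4,0,0,0],[120,0,0,0,0,0,0]]}}

```text
time_s: 14.55
ee_pos: [0.5236, 0.0081, 0.2195]
eef_rot: [3.133, -0.001, 1.418]
force: [-1.2, 0.0, -1.2]
grip_width: 0.049
grip_force: 0.0
```

Run:
```python
from h import *
o=ctrl.get_obs();print(o['ee_pos'],o['eef_rot'],abs(o['joint_vel']).max())
c=wsnap('w9.png')
def px(x,y,z):
    w=np.r_[totray(x,y)/1000,z]; P=c['pose'];q=P[:3,:3].T@(w-P[:3,3]);K=c['K'];return K[0,2]+K[0,0]*q[0]/-q[2],K[1,2]-K[1,1]*q[1]/-q[2]
a=np.array([px(-105,66,.018),px(40,-64,.018)]).astype(int);print(a)
print(bam(c,(a[0,0],a[0,1],a[1,0],a[1,1]),.018))
h=cv2.cvtColor(c['img'],cv2.COLOR_RGB2HSV); m=((h[...,0]>8)&(h[...,0]<28)&(h[...,2]>165)).astype(np.uint8)
# B right and top edges along lines in the tray frame
for y in (30,40,50):
    u=[px(x,y,.018) for x in np.arange(-60,10,1)]; print(y,''.join(str(m[int(round(v)),int(round(k))]) for k,v in u))
for x in (-40,-30,-18):
    u=[px(x,y,.018) for y in np.arange(-30,66,1)]; print(x,''.join(str(m[int(round(v)),int(round(k))]) for k,v in u))
```

```text
[0.5236103  0.0081193  0.21951411] [ 3.13255060e+00 -8.52277278e-04  1.41773889e+00] 0.0942427174510551
[[254 141]
 [376 246]]
(((-35.005470275878906, -0.3411407470703125), (122.49767303466797, 131.20407104492188), 89.69876098632812), [[-99.19999694824219, 60.0], [-100.4000015258789, -46.599998474121094], [-75.5999984741211, -42.70000076293945], [-71.30000305175781, -61.400001525878906], [23.799999237060547, -61.900001525878906], [29.799999237060547, -21.0], [-9.300000190734863, -15.800000190734863], [-10.0, 57.599998474121094]])
30 1111111111110111111111011111111111111111101111111111100000000000000000
40 1111111111111111111111111111111111111111111111111111000000000000000000
50 1111111111111111111111111111111111111111111111111111000000000000000000
-40 111111111111111111111111111111111111111111111111111111111111111111111111111111111111111110000000
-30 111111111111111111111111111111111111111111111111111111111111111111111111111111111111111110000000
-18 111111111111111111111111111111111111111111111111111111111111111111111111111111111111111110000000
```

Call:
{"op": "apply_moves", "data": {"deltas": [[120,-0.5,3,0,0,0,-0.06],[120,-0.6,3,0,0,0,-0.07],[120,-0.6,3,0,0,0,-0.07],[120,-0.6,3,0,0,0,-0.07],[120,-0.6,3,0,0,0,-0.07],[120,-0.6,3,0,0,0,-0.06],[120,-0.6,3,0,0,0,-0.06],[120,-0.5,3,-3,0,0,-0.06],[120,-0.5,3.2,-3,0,0,-0.06],[120,0,0,0,0,0,0]]}}

```text
time_s: 15.6
ee_pos: [0.468, 0.2818, 0.1484]
eef_rot: [-3.138, 0.008, 0.839]
force: [0.9, -0.6, 0.3]
grip_width: 0.05
grip_force: 0.0
```

Call:
{"op": "apply_moves", "data": {"deltas": [[120,0,0,0,0,0,0],[120,0,0,0,0,0,0]]}}

```text
time_s: 15.8
ee_pos: [0.4712, 0.2796, 0.1542]
eef_rot: [3.141, -0.0, 0.838]
force: [0.2, 0.1, 0.6]
grip_width: 0.0499
grip_force: 0.0
```

Run:
```python
from h import *
o=ctrl.get_obs();print(o['ee_pos'],o['eef_rot'],abs(o['joint_vel']).max())
c=wsnap('w10.png'); r,a,A=panel(c,(230,60,430,265)); print(r,A,a.tolist())
```

```text
[0.47122453 0.27959368 0.15422642] [ 3.14135619e+00 -2.41353297e-04  8.37883996e-01] 0.014165573075516314
((466.32708740234375, 276.84698486328125), (120.35091400146484, 90.5636215209961), 47.94041061401367) 9040.565819294658 [[473.0347595214844, 350.5862731933594], [421.8575744628906, 294.308837890625], [449.7822265625, 267.66387939453125], [424.34405517578125, 233.68649291992188], [460.283203125, 202.80126953125], [538.5585327148438, 291.4646911621094]]
```

Call:
{"op": "apply_moves", "data": {"deltas": [[120,0.1,0,-4,0,0,0],[120,0,0,-4,0,0,0],[120,0,0,-2.2,0,0,0],[120,0,0,-1,0,0,0],[120,0,0,-0.4,0,0,0],[120,0,0,0,0,0,0]]}}

```text
time_s: 16.45
ee_pos: [0.4725, 0.2802, 0.0388]
eef_rot: [3.141, -0.001, 0.837]
force: [0.1, -0.7, -0.2]
grip_width: 0.0497
grip_force: 0.0
```

Call:
{"op": "apply_moves", "data": {"deltas": [[255,0,0,0,0,0,0],[255,0,0,0,0,0,0],[255,0,0,0,0,0,0],[255,0,0,0,0,0,0],[255,0,0,0,0,0,0],[255,0,0,0,0,0,0]], "grip_force": 50}}

```text
time_s: 17.05
ee_pos: [0.4719, 0.2803, 0.0381]
eef_rot: [-3.142, -0.0, 0.838]
force: [-0.9, 0.2, 1.2]
grip_width: 0.0114
grip_force: 50.0
```

Call:
{"op": "apply_moves", "data": {"deltas": [[255,0,0,4,0,0,0],[255,0,-1.3,4.5,0,0,0.04],[255,1.3,-3.5,0.5,0,0,0.07],[255,1.3,-3.5,0,0,0,0.07],[255,1.3,-3.5,0,0,0,0.07],[255,1.3,-3.5,0,0,0,0.07],[255,1.3,-3.5,0,0,0,0.07],[255,1.3,-3.5,0,0,0,0.07],[255,1.3,-3.5,0,0,0,0.07],[255,1.6,-3.5,0,0,0,0.05]]}}

```text
time_s: 18.05
ee_pos: [0.5789, -0.0143, 0.1278]
eef_rot: [-3.141, 0.0, 1.421]
force: [0.3, 0.4, -2.0]
grip_width: 0.0117
grip_force: 50.0
```

Call:
{"op": "apply_moves", "data": {"deltas": [[255,0,0,-1,0,0,0],[255,0,0,0,0,0,0],[255,0,0,0,0,0,0]]}}

```text
time_s: 18.35
ee_pos: [0.5784, -0.012, 0.1176]
eef_rot: [-3.14, -0.0, 1.418]
force: [-0.2, 0.3, -2.0]
grip_width: 0.0116
grip_force: 50.0
```

Run:
```python
from h import *
o=ctrl.get_obs();print(o['ee_pos'],o['eef_rot'],abs(o['joint_vel']).max(),tray([o['ee_pos']]))
c=wsnap('w11.png'); top=.012+o['ee_pos'][2]-.0381
g=c['img'].astype(int);bri=g.sum(2)
def px(x,y,z):
    w=np.r_[totray(x,y)/1000,z]; P=c['pose'];q=P[:3,:3].T@(w-P[:3,3]);K=c['K'];return K[0,2]+K[0,0]*q[0]/-q[2],K[1,2]-K[1,1]*q[1]/-q[2]
t=tray([o['ee_pos']])[0]
for p in [(-48,54),(42,54),(-48,0),(42,0)]: print(p,'expected px',np.round(px(t[0]+p[0],t[1]+p[1],top),1))
h=cv2.cvtColor(c['img'],cv2.COLOR_RGB2HSV); m=((h[...,0]>8)&(h[...,0]<28)&(h[...,2]>165))
for dx in (-40,-20,10,35):
    s=np.arange(30,75,.5); v=[m[tuple(int(round(k)) for k in px(t[0]+dx,t[1]+d,top)[::-1])] for d in s]; print('far edge tray y at dx',dx,t[1]+s[np.where(v)[0].max()])
for dy in (25,35,45):
    s=np.arange(20,65,.5); v=[m[tuple(int(round(k)) for k in px(t[0]+d,t[1]+dy,top)[::-1])] for d in s]; print('right edge rel',s[np.where(v)[0].max()])
    s=np.arange(-65,-20,.5); v=[m[tuple(int(round(k)) for k in px(t[0]+d,t[1]+dy,top)[::-1])] for d in s]; print('left edge rel',s[np.where(v)[0].min()])
```

```text
[ 0.57840366 -0.01201372  0.11763035] [-3.14046011e+00 -3.43715928e-05  1.41799338e+00] 0.01062474800705731 [[29.4  6.9]]
(-48, 54) expected px [241.  156.2]
(42, 54) expected px [395.  156.2]
(-48, 0) expected px [247.3 241.8]
(42, 0) expected px [389.8 241.8]
far edge tray y at dx -40 81.4
far edge tray y at dx -20 81.4
far edge tray y at dx 10 81.4
far edge tray y at dx 35 81.4
right edge rel 64.5
left edge rel -65.0
right edge rel 64.5
left edge rel -65.0
right edge rel 64.5
left edge rel -65.0
```

View pics/w11.png

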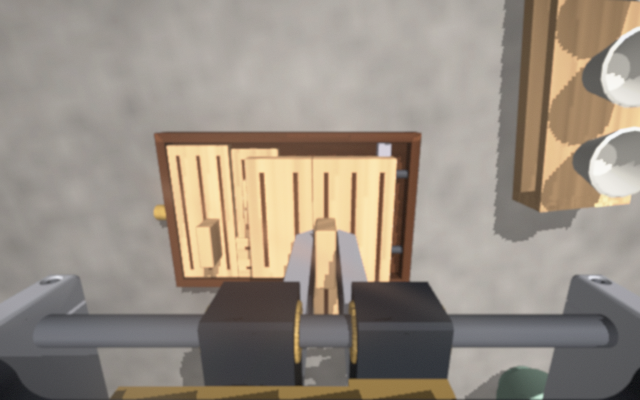

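Picture w11: P is held over the tray, far edge near row 157 (columns 247 to 396). L and B lie flat, and the bar end is at (385,150). I'll refine P's far edge by gradient.

```bash
cat >> h.py <<'E'
def edges(f,top,cols,rows,rr,lc,rc):
    c=load(f);g=c['img'].astype(int);bri=g.sum(2)
    for col in cols:
        r=rr[0]+np.diff(bri[rr[0]:rr[1],col]).argmax()+.5; print('far',col,r,tray(ray(c,(col,r),top))[0])
    for row in rows:
        d=np.diff(bri[row]); l=lc[0]+abs(d[lc[0]:lc[1]]).argmax()+.5; r=rc[0]+d[rc[0]:rc[1]].argmin()+.5
        print('row',row,'L',l,tray(ray(c,(l,row),top))[0],'R',r,tray(ray(c,(r,row),top))[0])
E
python3 - <<'E'
from h import *
edges('w11.png',.0915,(290,310,340,365),(175,195,215),(145,170),(240,254),(385,402))
c=load('w11.png');g=c['img'].astype(int)
for col in (200,300,370,400): 
    r=122+np.diff(g[122:140,col,2]).argmin()+.5;print('tray far',col,r,tray(ray(c,(col,r),.02))[0])
print(g[175,238:256].tolist())
E
```

```text
far 290 155.5 [10.1 61.3]
far 310 155.5 [21.7 61.3]
far 340 155.5 [39.3 61.3]
far 365 155.5 [53.9 61.3]
row 175 L 242.5 [-18.5  49.7] R 395.5 [72.4 49.7]
row 195 L 243.5 [-18.8  37.5] R 394.5 [72.5 37.4]
row 215 L 248.5 [-16.7  24.7] R 393.5 [72.7 24.7]
tray far 200 131.5 [-69.6  71.2]
tray far 300 131.5 [10.4 71.1]
tray far 370 131.5 [66.4 71.1]
tray far 400 131.5 [90.3 71.1]
[[240, 208, 157], [243, 213, 160], [244, 215, 162], [237, 198, 148], [204, 159, 119], [154, 113, 84], [151, 111, 82], [198, 155, 116], [233, 194, 147], [240, 208, 157], [240, 208, 157], [239, 206, 156], [238, 204, 154], [238, 203, 153], [237, 203, 153], [238, 204, 155], [239, 206, 156], [241, 210, 158]]
```

Call:
{"op": "apply_moves", "data": {"deltas": [[255,0.6,-0.11,0,0.0153,0.0988,0],[255,0.6,-0.11,0,0.0153,0.0988,0],[255,0,0,-1.5,0.0153,0.0988,0],[255,0,0,-2,0,0,0],[255,0,0,0,0,0,0],[255,0,0,0,0,0,0]]}}

```text
time_s: 19.0
ee_pos: [0.5908, -0.0143, 0.0836]
eef_rot: [-2.842, -0.0, 1.419]
force: [-0.1, 0.7, -0.6]
grip_width: 0.0113
grip_force: 50.0
```

```bash
cat > st.py <<'E'
from h import *
o=ctrl.get_obs();M=R.from_euler('xyz',o['eef_rot']).as_matrix();c,s=np.cos(TY),np.sin(TY)
zt=M[:,2]; print('tray',tray([o['ee_pos']])[0],'z',o['ee_pos'][2].round(4),'tilt_x',np.degrees(np.arcsin(-(zt[0]*c+zt[1]*s))).round(2),'tilt_y',np.degrees(np.arcsin(-zt[0]*s+zt[1]*c)).round(2),'closing',np.degrees(np.arctan2(M[1,1],M[0,1])).round(2),'F',o['force'].round(1),'M',o['moment'].round(2),o['grip_width'].round(4),abs(o['joint_vel']).max().round(3))
E
python3 st.py
```

```text
Traceback (most recent call last):
  File "st.py", line 3, in <module>
    zt=M[:,2]; print('tray',tray([o['ee_pos']])[0],'z',o['ee_pos'][2].round(4),'tilt_x',np.degrees(np.arcsin(-(zt[0]*c+zt[1]*s))).round(2),'tilt_y',np.degrees(np.arcsin(-zt[0]*s+zt[1]*c)).round(2),'closing',np.degrees(np.arctan2(M[1,1],M[0,1])).round(2),'F',o['force'].round(1),'M',o['moment'].round(2),o['grip_width'].round(4),abs(o['joint_vel']).max().round(3))
                                                                                                                                                                                                                                                                                                               ^^^^^^^^^^^^^^^^^^^^^
AttributeError: 'float' object has no attribute 'round'
```

Call:
{"op": "apply_moves", "data": {"deltas": [[255,0,0,-1,0,0,0],[255,0,0,-0.5,0,0,0],[255,0,0,-0.4,0,0,0],[255,0,0,0,0,0,0]]}}

```text
time_s: 19.4
ee_pos: [0.5906, -0.0149, 0.0635]
eef_rot: [-2.841, -0.0, 1.418]
force: [-0.4, -0.5, -1.5]
grip_width: 0.0118
grip_force: 50.0
```

```bash
sed -i "s/o\['grip_width'\].round(4)/o['grip_width']/" st.py; python3 st.py
```

```text
tray [41.9  5.8] z 0.0635 tilt_x 17.22 tilt_y -0.0 closing -8.77 F [-0.4 -0.5 -1.5] M [-0.16 -0.14 -0.03] 0.011766873304166777 0.01
```

Call:
{"op": "apply_moves", "data": {"deltas": [[255,0,0.05,-0.3,0,0,0],[255,0,0,-0.3,0,0,0],[255,0.1,0,0,0,0,0],[255,0.1,0,0,0,0,0],[255,0,0,0,0,0,0]]}}

```text
time_s: 19.9
ee_pos: [0.5927, -0.0146, 0.0577]
eef_rot: [-2.841, 0.0, 1.418]
force: [-3.8, -0.3, -2.5]
grip_width: 0.0115
grip_force: 50.0
```

```bash
python3 st.py
```

```text
tray [43.9  6.5] z 0.0577 tilt_x 17.23 tilt_y -0.01 closing -8.77 F [-3.8 -0.3 -2.5] M [-0.31  0.57  0.04] 0.011482780915030452 0.003
```

Call:
{"op": "apply_moves", "data": {"deltas": [[255,0,0,-0.25,-0.00765,-0.0494,0],[255,0,0,-0.17,-0.00765,-0.0494,0],[255,0,0,-0.18,-0.00765,-0.0494,0],[255,0,0,0,0,0,0]]}}

```text
time_s: 20.3
ee_pos: [0.592, -0.0144, 0.052]
eef_rot: [-2.992, 0.0, 1.418]
force: [-5.4, -1.0, -1.3]
grip_width: 0.0116
grip_force: 50.0
```

```bash
python3 st.py
```

```text
tray [43.2  6.6] z 0.052 tilt_x 8.58 tilt_y -0.02 closing -8.76 F [-5.4 -1.  -1.3] M [-0.16  1.09  0.04] 0.01164486614368261 0.056
```

Call:
{"op": "apply_moves", "data": {"deltas": [[255,0.08,0,-0.19,-0.00765,-0.0494,0],[255,0,0,-0.2,-0.00765,-0.0494,0],[255,0,0,-0.2,-0.00765,-0.0494,0],[255,0,0,0,0,0,0]]}}

```text
time_s: 20.7
ee_pos: [0.5924, -0.0144, 0.0458]
eef_rot: [-3.141, 0.0, 1.418]
force: [-6.6, -0.0, -1.7]
grip_width: 0.0113
grip_force: 50.0
```

```bash
python3 st.py
```

```text
tray [43.6  6.7] z 0.0458 tilt_x 0.05 tilt_y -0.02 closing -8.76 F [-6.6 -0.  -1.7] M [-0.23  1.62 -0.05] 0.01127649081135779 0.06
```

Call:
{"op": "apply_moves", "data": {"deltas": [[255,0,0,-0.15,0,0,0],[255,-0.15,0.02,0,0,0,0],[255,-0.15,0.02,0,0,0,0],[255,-0.15,0.02,0,0,0,0],[255,0,0,0,0,0,0]]}}

```text
time_s: 21.2
ee_pos: [0.5886, -0.0137, 0.0446]
eef_rot: [-3.14, 0.0, 1.418]
force: [-5.6, -0.2, 0.2]
grip_width: 0.0115
grip_force: 50.0
```

```bash
python3 st.py
```

```text
tray [39.8  6.7] z 0.0446 tilt_x 0.07 tilt_y -0.0 closing -8.76 F [-5.6 -0.2  0.2] M [-0.    1.18  0.02] 0.011489996048224068 0.004
```

Down and nearly closed up. I'll release gently and lift clear.

Call:
{"op": "apply_moves", "data": {"deltas": [[255,0,0,-0.05,0,0,0],[190,0,0,0,0,0,0],[180,0,0,0,0,0,0],[180,0,0,0,0,0,0],[180,0,0,2,0,0,0],[180,0,0,5,0,0,0],[120,0,0,5,0,0,0],[120,0,0,5,0,0,0],[120,0,0,0,0,0,0],[120,0,0,0,0,0,0]]}}

```text
time_s: 22.2
ee_pos: [0.5896, -0.0139, 0.215]
eef_rot: [3.139, -0.0, 1.418]
force: [1.1, 0.5, -1.5]
grip_width: 0.0493
grip_force: 0.0
```

```bash
python3 st.py
python3 - <<'E'
from h import *
c=wsnap('w12.png');g=c['img'];h=cv2.cvtColor(g,cv2.COLOR_RGB2HSV)
def px(x,y,z):
    w=np.r_[totray(x,y)/1000,z]; P=c['pose'];q=P[:3,:3].T@(w-P[:3,3]);K=c['K'];return int(round(K[0,2]+K[0,0]*q[0]/-q[2])),int(round(K[1,2]-K[1,1]*q[1]/-q[2]))
def cls(x,y):
    u,v=px(x,y,.018); H,S,V=h[v,u].astype(int); return 'b' if 8<H<28 and V>165 and S>60 else ('s' if S<50 and V>120 else '.')
for y in (58,50,45,25,-10,-35,-50): print(y,''.join(cls(x,y) for x in range(-106,108,2)))
print('y cols')
for x in (-80,-30,0,20,60): print(x,''.join(cls(x,y) for y in range(-70,71,2)))
E
```

```text
tray [40.7  6.7] z 0.215 tilt_x -0.15 tilt_y 0.01 closing -8.77 F [ 1.1  0.5 -1.5] M [-0.05  0.09  0.01] 0.049320857789297026 0.04
58 ...bbbbbbbbbbbbbbbbbbbbbbbbbb.bbbbbbbbbbbbbbbbbbbbbbbbbbbbbbbbbbbbbbbbbbbbbbbbbbbbbbbbbbbbbbbssssss........
50 ...bbbb.bbbbbbbbbbbbbbbb.bbbbbbbbbbbbbbbbbbbbbbbbbbbbbbbbbbbbbb.bbbbbbbb.bbbbbbbbbbbbbbbbbbbbssssss........
45 ....bbbbbbbbbbb..bbbbbbb.bbbbbbbbbbbbbbbbbb.bbbbbbbbbbbbbbbbbbb.bbbbbbbb.bbbbbbbbbbbbbbbb.bbbssssss........
25 ....bbb.bbbbbbbbbbbbbbbb.bbbbbbbbbbbbbbb.bb.bbbbbbbbb.bbbbbbbbbbbbbbbbbb.bbbbbbbbbbbbbbbbbbbbssssss........
-10 ...bbbbbbbbbbbbbbbb...bb.bbbbbbbb..bbbbbbbb.bbbbbbbbbbbbbbbbbbbbbbbbbbbbbbbbbbbb.bbbbbbbb.bbbssssss........
-35 ...bbbbbbbbbbbbbbbb..bbbbbbbbbbbbbbbbbbbbbbbbbbbbbbbbbbbbbbbbbbbbbbbbbbbbbbbbbbb.bbbbbbbbbbbbssssss........
-50 ...bbbbbbbbbbbb..bbbbbbbbbbbbbbbbbbbbbbbbbbbb..b.bbbbbbbbb.b...bbbbbbbbbbbbbbbbb.bbbbbbbb.bbbssssss.ss.....
y cols
-80 ......bbbbbbbbbbbbbbbbbbbbbbbbbbbbbbbbbbbbbbbbbbbbbbbbbbbbbbbbbbbb.....
-30 sssssssbbbbbbbbbbbbbbbbbbbbbbbbbbbbbbbbbbbbbbbbbbbbbbbbbbbbbbbbbb......
0 .....bbbbbbbbbbbbbbbbbbbbbbbbbbbb.bbbbbbbbbb....b....bbbbbbbbbbbbb.....
20 .....bbbbbbbbbbbbbbbbbbbbbbbbbb............bbbbbbbbbb........bbbbb.....
60 .....bbbbbbbbbbbbbbbbbbbbbbbbbbbbbbbbbbbbbbbbbbbbbbbbbbbbbbbbbbbbb.....
```

```bash
python3 -c "
from station import ctrl
print(ctrl.hand_in())"
```

```text
the job is handed in; nothing more can be done
None
```

I put all three panels back flat in the tray, held by the sprung bar, and handed the job in at about 22 s. The hand-in returned no verdict, but the last wrist-camera check showed the panels packed end to end against the bar, which they hold back about 6–8 mm.

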